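# Tip a paperweight out of its case and lay it on the practice sheet

## Robot

A 6-joint arm with a two-finger parallel gripper is mounted at the origin on the work surface. World frame = base frame: x ahead of the robot, y to its left, z up, the work surface at z = 0. Lengths are in m, angles in rad, forces in N, time in s.
With the tool pointing down it reaches from about 0.375 to 0.9 m from the base axis. Payload 3.1 kg.
Tool frame: the origin (TCP) lies on the centre line of the jaws, within the pads' length; the fingertips stand 14 mm ahead of it and the grasp point (between the pads) lies 5 mm behind it; z points along the fingers, y is the line along which they close (so a half turn about z gives the same grasp; the last joint's range is limited). The gripper opens to 85 mm and grips with 20 to 120 N. Pads are 22 mm wide; open, the fingers measure 114 mm over their backs; the gripper's body (76 mm by 85 mm) begins 54 mm behind the grasp point. The pads swing forward as they close: fully open they stand 13 mm farther back than shut.
Start: joints at [-1.518, 0.527, 1.433, -0, 1.181, -0.178], TCP at [0.143, -0.608, 0.245] pointing down, gripper open.
Joint ranges: [-3.08, 3.08], [-0.75, 2.2], [0.22, 2.44], [-1.43, 4.57], [0, 2.65], [-2.85, 2.85]. Speed limits (rad/s): [2.79, 2.79, 3.14, 3.14, 3.14, 3.14].

## Interface

Orientations are given as a unit quaternion [x, y, z, w].
In Python, from plant import env, get_image, ticket gives the robot as it stands.
- The arm moves only by the tool jog_arm, never from a script. Its argument "rows" is a list of rows, each a list of 3 entries, a list of its own where there are three numbers: the shift along the tool's x, y, z in mm, then the turn, a rotation vector about the tool's x, y, z in degrees, then the gripper command: -1 is fully open, 1 is shut, values between are in proportion. In form: [[[tx, ty, tz], [rx, ry, rz], jaw], ...]. A call has 1 to 12 rows; each row shifts and turns the commanded pose from where the row before left it, along the tool's axes as they then stand; what a row does not reach is not made up. A row lasts 1/10 s, in which the tool goes at most 50 mm and 8.59 degrees, less where a joint would pass 70% of its speed; a pose out of reach is approached as far as the arm can. A call is refused whole if a number of a shift passes 50 or a number of a turn 8.59, either way. A call with a gripper value outside its range is refused whole. The fingers move at their own pace and stop on an object; "newtons" is the grip in N (left out, the last holds). Time passes only in rows, so rows that do not move let the fingers close. It gives the time, the measured TCP pose, the force, the opening and the grip force at its end, in the units of the state.
- env.read_state(): the state, without advancing time (a new reading comes with each control period).
- get_image(name): name is "scene" or "top" or "wrist"; returns a dict with "color" (384x512x3 uint8, red, green, blue), "intrinsics" (3x3 intrinsics, pixels), "k1" (the pictures are not rectified: a ray, as slopes to the right and down, at radius r is drawn at 1 + k1 r^2 times it, then the intrinsics apply), "view" (4x4, takes a point from world to camera coordinates). Camera axes: x right, y up, looking along -z (the intrinsics and any distortion apply to the point x, -y, -z); pixel columns grow to the right and rows downward; lengths in m; the calibration is good to about 2 mm. A picture is of the moment at which its call begins. There is no depth.
- ticket.job_done(): hands the job in; it is judged then, once.
The state is a dict: "clock": time; "qpos": joint angles; "qd": joint speeds; "joint_efforts": joint torques, N m; "position": TCP position; "ee_rot": TCP orientation; "contact_force": force on the tool from outside, world axes, zero at the start; "torque": the same for the moment, N m; "width": opening from 0.0 (shut) to 1.0 (fully open); "gripper_force": force on a finger pad.
Only numpy, scipy, OpenCV 4.12 (cv2) and the standard library are available. Lean on these libraries where they do the work, as an engineer would, in place of code of your own. Each camera call takes 0.05 s, during which the arm holds its last target. There are 200 camera calls.

## Task

The black block paperweight lies sunk in the fitted pocket of the wooden case, with no room for fingers. Press down on its end over the deep well so that its other end tips up, then take it out by the raised end and lay it flat, without dropping it, along the middle of the blank band at the far edge of the practice sheet, parallel to that edge. Leave everything else on the table where it is.

Things in the scene. Friction and masses are not known exactly. Their poses are not given: they have to be found in the camera images.
- nest: Fixed wooden case with a fitted pocket. Origin on the table under the middle of the seated paperweight; y along the pocket, z up. Case: x -37 to 59, y -94 to 83.5 mm, top rim 62 mm above the table. Pocket: x -25 to 25 mm (2 mm free each side), y -82 to 71.5 mm (12 and 1.5 mm free at the ends). A 16 mm wide trough along it at x 35 to 51 mm holds a brush, below the rim.
- seat_edge (a point): Step in the pocket's floor, at y = -3 mm of the case, 33 mm above the table: from here to the +y end the floor is a flat seat 33 mm high; on the -y side a deep well, floor 4 mm above the table. The paperweight's centre lies 3 mm to the +y side of this step. Pressed at its -y end (a few newtons) it rocks over the step by 0.44 rad and then stays tipped up.
- well (a point): Where to press: point at rim height (62 mm above the table) over the deep well, on the pocket's centre line, at y = -55 mm of the case, 15 mm in from the paperweight's -y end. The paperweight's top is 1 mm below the rim; this end goes down about 22 mm when it tips, and the +y end rises so that its underside is level with the rim. Axes as the case's.
- weight_center (a point): Centre (half-way up) of the black wooden block paperweight, a plain bar 46 mm (its x) by 140 mm (its y) by 28 mm thick (its z, up), about 0.2 kg. Seated in the case its axes are those of the case, its -y end over the well and its +y end the one that rises.
- weight: The same paperweight; origin in the middle of its 46 x 140 mm underside, axes as above.
- band (a point): Middle of the blank band of the practice sheet, on its top face 4 mm above the table. The sheet with its grey felt pad is fixed, 210 mm (x) by 230 mm (y); x points to its far edge (away from the robot), y along the band. The blank band, without grid lines, is 75 mm deep (x) and about 220 mm long (y), and ends at the far edge of the sheet.
- sheet: The sheet with its pad; origin on the table under its middle, the band's middle at x = 62.5 mm. A grid is printed on the other part.
- ruler_weight: Loose long thin black paperweight, 26 x 200 x 14 mm, lying along the near edge of the sheet, about 75 mm from the sheet's middle; leave it. Origin: centre of its underside.
- case_brush: Loose brush, 145 mm long, 12 mm thick, lying in the trough of the case; leave it.
- seal: Loose upright stone seal, 26 x 26 x 45 mm, beyond the sheet and the case; leave it. Origin: centre of its underside.
Things that resemble listed ones, but are neither listed nor needed, are in the scene too. There is more than one size of the nest; the job needs the largest.

How it is judged:
On the way, in this order (a step that is already met when the one before it is completed fails the run):
1. the paperweight stands tipped up in its pocket, its end over the well pressed down (angle between weight_center's own z axis and vertical above 0.3 rad and horizontal distance between weight_center and nest below 0.03 m and height (world z) of weight_center below 0.07 m), for 0.2 s.
2. the paperweight is lifted clear of the case (contact force between weight and nest below 0.05 N and contact force between the fingers and weight above 1 N and height (world z) of weight_center above 0.08 m), for 0.2 s.
At the end, for the whole second after the job is handed in: The paperweight lies flat (within 0.06 rad), released and at rest on the sheet, its centre within 15 mm across and 30 mm along of the middle of the blank band, its length parallel to the band within 0.15 rad (x of weight_center in the frame of band between -0.015 and 0.015 m and y of weight_center in the frame of band between -0.03 and 0.03 m and angle between the y axis of weight_center and the y axis of band, either way round below 0.15 rad and angle between weight_center's own z axis and vertical below 0.06 rad and height (world z) of weight_center below 0.023 m and linear speed of weight below 0.02 m/s); the robot touches nothing.
It fails at once if the paperweight is dropped: it falls free faster than 0.8 m/s (linear speed of weight above 0.8 m/s and contact force between the fingers and weight below 0.1 N).
It fails at once if another loose thing is moved by more than 30 mm (distance of any of ruler_weight, case_brush, seal from where it was at the start of the episode above 0.03 m).
It also fails if it takes over 53 s, if anything falls off the work surface, if the arm or the gripper's body presses on something with over 40 N, if the wrist force passes 120 N, or if a joint passes its speed limit or range.

## Working session

There is one attempt and no reset: what is moved stays moved. The work goes in short steps, Python scripts to look and compute and a tool call to move; the robot and the scene stay as the last step left them, time stands still between calls to the robot, and variables do not carry over. Pictures are saved under pics/ and viewed, at most 11 in all, crops included, and the job is handed in when it is done.

Besides the shell and the picture viewer there is one more tool, called after ">>>" as name(argument=value, ...), one argument or row to a line, values as JSON. jog_arm: Moves the arm, as the interface text tells. Its arguments: {"type":"object","properties":{"rows":{"type":"array"},"newtons":{"type":"number"}},"required":["rows"]}

```bash
mkdir -p pics; cat > h.py <<'E'
import numpy as np, cv2
from scipy.spatial.transform import Rotation as R
from plant import env, get_image, ticket
def grab(n,f):
    im=get_image(n); cv2.imwrite('pics/'+f+'.png',im['color'][:,:,::-1])
    np.savez('pics/'+f+'.npz',K=im['intrinsics'],k1=im['k1'],V=im['view'],c=im['color']); return im
def pix(f,P):
    d=np.load('pics/'+f+'.npz'); P=np.atleast_2d(P); c=(d['V']@np.c_[P,np.ones(len(P))].T)[:3].T
    s=np.c_[c[:,0],-c[:,1]]/-c[:,2:]; s=s*(1+d['k1']*(s**2).sum(1,keepdims=True))
    K=d['K']; return s@K[:2,:2].T+K[:2,2]
def ray(f,uv,z):
    d=np.load('pics/'+f+'.npz');K=d['K'];uv=np.atleast_2d(uv).astype(float)
    s0=(uv-K[:2,2])@np.linalg.inv(K[:2,:2]).T; s=s0.copy()
    for _ in range(20): s=s0/(1+d['k1']*(s**2).sum(1,keepdims=True))
    Vi=np.linalg.inv(d['V']); D=np.c_[s[:,0],-s[:,1],-np.ones(len(s))]@Vi[:3,:3].T; o=Vi[:3,3]
    return o+D*((z-o[2])/D[:,2])[:,None]
E
python3 - <<'E'
from h import *
a=grab('scene','s0');b=grab('top','t0')
print(a['k1'],env.read_state())
E
```

```text
-0.13400071622611762 {'clock': 0.1, 'qpos': array([-1.51847269e+00,  5.28351024e-01,  1.43377426e+00,  4.23673458e-05,
        1.18140094e+00, -1.78525129e-01]), 'qd': array([ 3.17934010e-05, -3.19605894e-03, -2.56408123e-03,  8.51967940e-05,
        1.13999363e-03, -1.73493631e-04]), 'joint_efforts': array([-8.98944654e-05, -4.43305027e+01, -1.78586715e+01, -3.44794498e-04,
        3.92032831e-03,  2.07658552e-06]), 'position': array([ 0.14299417, -0.60779219,  0.24444505]), 'ee_rot': array([ 9.93346462e-01,  1.15160199e-01,  8.05152571e-05, -9.63622664e-04]), 'contact_force': array([-0.03320912,  0.43557123,  0.08710009]), 'torque': array([ 0.01163772,  0.01129641, -0.01373973]), 'gripper_force': 0.0, 'width': 0.9961297118648682}
```

View pics/t0.png

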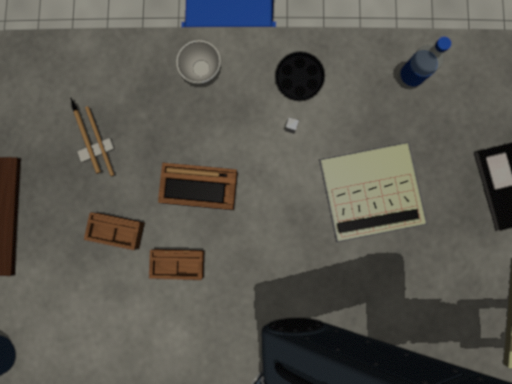

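View pics/s0.png

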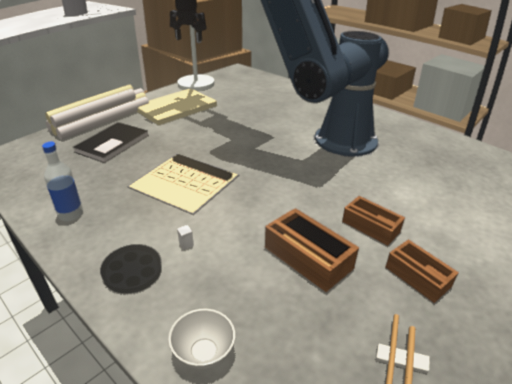

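The top view shows the large case at about (198,186), with the brush trough on the far side (case +x). The wider gap, and so the well, is at the right end (-y). The sheet is at about (373,192), with its blank band at the top edge and the ruler at the bottom edge.

```bash
python3 - <<'E'
from h import *
c=np.load('pics/t0.npz')['c']; hsv=cv2.cvtColor(c,cv2.COLOR_RGB2HSV)
def rect(mask,box,z,name):
    m=np.zeros_like(mask);x0,y0,x1,y1=box;m[y0:y1,x0:x1]=mask[y0:y1,x0:x1]
    n,l,s,_=cv2.connectedComponentsWithStats(m);k=1+np.argmax(s[1:,4])
    v,u=np.nonzero(l==k); W=ray('t0',np.c_[u,v],z)[:,:2]*1000
    r=cv2.minAreaRect(W.astype(np.float32)); print(name,r,cv2.boxPoints(r).round(0).tolist())
rect(((hsv[...,1]>35)&(hsv[...,2]>140)).astype(np.uint8),(310,135,435,250),.004,'sheet')
rect((hsv[...,1]>90).astype(np.uint8),(150,155,245,215),.062,'case')
rect((c.max(2)<45).astype(np.uint8),(160,170,232,207),.061,'block')
print(c[190,195],c[170,190],c[165,350],c[150,100])
E
```

```text
sheet ((520.6213989257812, -200.723388671875), (200.48486328125, 218.11553955078125), 11.70822811126709) [[400.0, -114.0], [445.0, -328.0], [641.0, -287.0], [597.0, -74.0]]
case ((525.6500854492188, 226.60821533203125), (179.90753173828125, 95.65966033935547), 85.1639633178711) [[470.0, 141.0], [566.0, 133.0], [581.0, 312.0], [486.0, 320.0]]
block ((515.0929565429688, 233.12289428710938), (141.37100219726562, 45.93430709838867), 85.2557144165039) [[486.0, 165.0], [532.0, 161.0], [544.0, 302.0], [498.0, 305.0]]
[29 28 26] [110  83  51] [154 154 127] [140 130 115]
```

>>> jog_arm(
  rows=[
    [[40,-25.5,-2],[0,0,0],-1],
    [[40,-25.5,-2],[0,0,0],-1],
    [[40,-25.5,-2],[0,0,0],-1],
    [[40,-25.5,-2],[0,0,0],-1],
    [[40,-25.5,-2],[0,0,0],-1],
    [[40,-25.5,-2],[0,0,0],-1],
    [[40,-25.5,-2],[0,0,0],-1],
    [[40,-25.5,-2],[0,0,0],-1],
    [[40,-25.5,-2],[0,0,0],-1],
    [[40,-25.5,-2],[0,0,0],-1],
    [[40,-25.5,-2],[0,0,0],-1],
    [[40,-25.5,-2],[0,0,0],-1],
  ],
)

```text
clock: 1.3
position: [0.5412, -0.199, 0.2691]
ee_rot: [0.993, 0.115, -0.0, -0.0]
contact_force: [0.6, -0.1, -0.6]
width: 1.001
gripper_force: 0.0
```

```bash
python3 - <<'E'
from h import *
im=grab('wrist','w1')
img=cv2.imread('pics/w1.png')
def rect3(c,ex,ey,yaw,z):
    r=R.from_euler('z',yaw,degrees=True).as_matrix()
    return np.array([np.array(c+[0])+r@[x,y,0]+[0,0,z] for x,y in((-ex,-ey),(ex,-ey),(ex,ey),(-ex,ey))])
p=pix('w1',rect3([.5206,-.2007],.105,.115,11.8,.004)).round().astype(int)
cv2.polylines(img,[p.reshape(-1,1,2)],True,(0,0,255),1); cv2.imwrite('pics/w1o.png',img)
print(p.tolist(), np.linalg.inv(np.load('pics/w1.npz')['V'])[:3,3], pix('t0',rect3([.5206,-.2007],.105,.115,11.8,.004)).tolist())
E
```

```text
[[327, 239], [344, 98], [171, 94], [181, 236]] [ 0.61818232 -0.17975515  0.39562808] [[427.29017630852536, 223.56591687500503], [408.370924041664, 141.2279610966096], [318.76327972763653, 158.98782610456826], [336.37227181177303, 241.99296331601533]]
```

View pics/w1o.png

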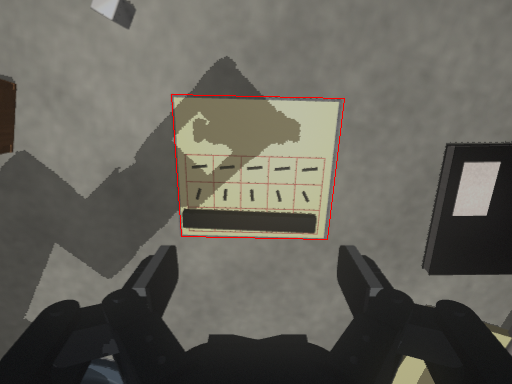

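The wrist view matches the sheet estimate: the drawn outline lies on the sheet edges at (172..344, 95..239).

>>> jog_arm(
  rows=[
    [[5.6,-37.4,6.5],[0,0,0],1],
    [[5.6,-37.4,6.5],[0,0,0],1],
    [[5.6,-37.4,6.5],[0,0,0],1],
    [[5.6,-37.4,6.5],[0,0,0],1],
    [[5.6,-37.4,6.5],[0,0,0],1],
    [[5.6,-37.4,6.5],[0,0,0],1],
    [[5.6,-37.4,6.5],[0,0,0],1],
    [[5.6,-37.4,6.5],[0,0,0],1],
    [[5.6,-37.4,6.5],[0,0,0],1],
    [[5.6,-37.4,6.5],[0,0,0],1],
    [[0,0,0],[0,0,-8],1],
    [[0,0,0],[0,0,-8],1],
  ],
)

```text
clock: 2.55
position: [0.5083, 0.1774, 0.2036]
ee_rot: [0.967, 0.256, -0.001, -0.0]
contact_force: [-0.1, -0.3, -0.7]
width: 0.002
gripper_force: 0.0
```

>>> jog_arm(
  rows=[
    [[0,0,0],[0,0,-8],1],
    [[0,0,0],[0,0,-8],1],
    [[0,0,0],[0,0,-8],1],
    [[0,0,0],[0,0,-8],1],
    [[0,0,0],[0,0,-8],1],
    [[0,0,0],[0,0,-8],1],
    [[0,0,0],[0,0,-8],1],
    [[0,0,0],[0,0,0],1],
    [[0,0,0],[0,0,0],1],
  ],
)

```text
clock: 3.45
position: [0.509, 0.176, 0.2041]
ee_rot: [0.737, 0.676, -0.0, -0.0]
contact_force: [0.4, -0.2, 0.3]
width: 0.002
gripper_force: 0.0
```

```bash
python3 - <<'E'
from h import *
im=grab('wrist','w2'); s=env.read_state(); print(s['position'],s['qpos'],R.from_quat(s['ee_rot']).as_matrix().round(3).tolist(),s['width'])
img=cv2.imread('pics/w2.png')
r=R.from_euler('z',-4.85,degrees=True).as_matrix()
def q(x0,x1,y0,y1,z,col):
    P=[np.array([.5151,.233,0])+r@[x/1000,y/1000,z/1000] for x,y in((x0,y0),(x1,y0),(x1,y1),(x0,y1))]
    cv2.polylines(img,[pix('w2',P).round().astype(int).reshape(-1,1,2)],True,col,1)
q(-37,59,-94,83.5,62,(0,0,255));q(-25,25,-82,71.5,62,(0,255,0));q(-23,23,-70,70,61,(255,0,255))
img=cv2.resize(img,(800,600));cv2.imwrite('pics/w2o.png',img)
E
```

```text
[0.50907643 0.17601707 0.2041318 ] [ 1.25339533e-01  4.67127938e-01  1.69228062e+00 -1.78354134e-05
  9.82664331e-01  2.11255389e-01] [[0.086, 0.996, -0.0], [0.996, -0.086, -0.0], [-0.0, -0.0, -1.0]] 0.007467098902792799
```

View pics/w2o.png

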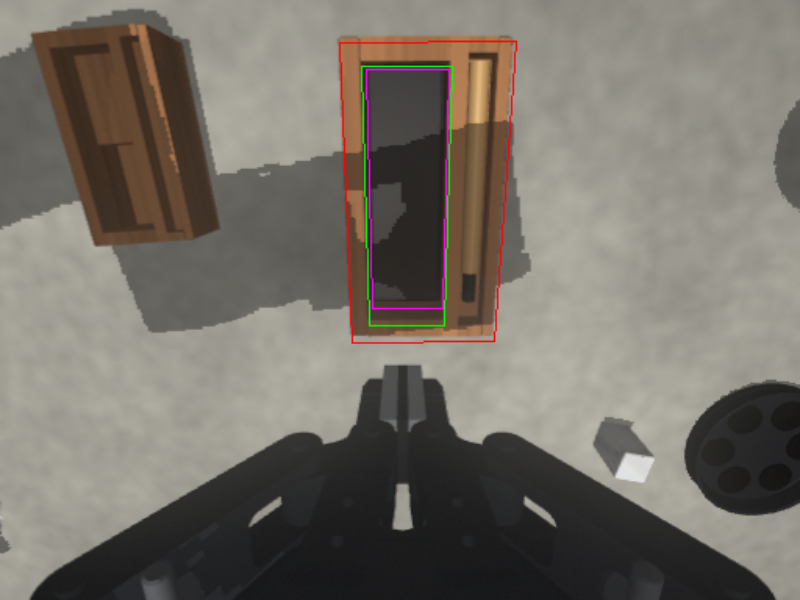

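Case found, about 3 mm further along +y than estimated (bottom rim at row 335 against the predicted 342). Pressing down over the well.

>>> jog_arm(
  rows=[
    [[5,1,30],[0,0,0],1],
    [[0,0,35],[0,0,0],1],
    [[0,0,30],[0,0,0],1],
    [[0,0,20],[0,0,0],1],
    [[0,0,5],[0,0,0],1],
    [[0,0,4],[0,0,0],1],
    [[0,0,4],[0,0,0],1],
    [[0,0,4],[0,0,0],1],
    [[0,0,4],[0,0,0],1],
    [[0,0,0],[0,0,0],1],
  ],
)

```text
clock: 4.5
position: [0.5106, 0.1811, 0.0684]
ee_rot: [0.736, 0.677, 0.0, 0.0]
contact_force: [-0.1, -0.7, -0.0]
width: 0.001
gripper_force: 0.0
```

>>> jog_arm(
  rows=[
    [[0,0,4],[0,0,0],1],
    [[0,0,4],[0,0,0],1],
    [[0,0,4],[0,0,0],1],
    [[0,0,3],[0,0,0],1],
    [[0,0,0],[0,0,0],1],
  ],
)

```text
clock: 5.0
position: [0.511, 0.1811, 0.0561]
ee_rot: [0.736, 0.677, 0.001, 0.0]
contact_force: [-4.5, -0.8, 23.1]
width: -0.006
gripper_force: 10.5
```

```bash
python3 - <<'E'
from h import *
grab('wrist','w3');grab('scene','s3')
a=cv2.imread('pics/w3.png')[:, :400];b=cv2.resize(cv2.imread('pics/s3.png')[190:310,240:380],None,fx=3.2,fy=3.2)
cv2.imwrite('pics/c3.png',np.hstack([a[:,:350],b[:384,:448]]))
E
```

```text
(no output)
```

View pics/c3.png

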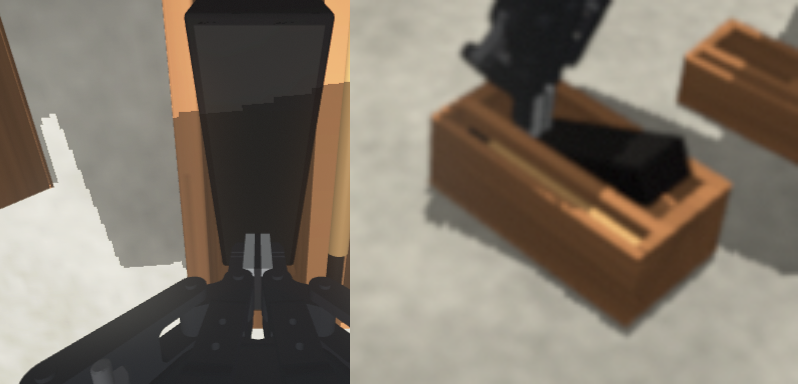

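The block is tipped up with its far end raised. Retracting and going over the raised end.

>>> jog_arm(
  rows=[
    [[0,0,-5],[0,0,0],1],
    [[0,0,-10],[0,0,0],1],
    [[0,0,-30],[0,0,0],1],
    [[0,0,-40],[0,0,0],1],
    [[0,0,-40],[0,0,0],-1],
    [[35,0,0],[0,0,0],-1],
    [[35,0,0],[0,0,0],-1],
    [[34,-1.5,0],[0,0,0],-1],
    [[0,0,0],[0,0,0],-1],
    [[0,0,0],[0,0,0],-1],
  ],
)

```text
clock: 6.1
position: [0.5173, 0.2853, 0.178]
ee_rot: [0.735, 0.678, -0.0, -0.0]
contact_force: [0.4, -0.6, 1.0]
width: 0.992
gripper_force: 0.0
```

```bash
python3 - <<'E'
from h import *
s=env.read_state();print(s['position'],s['width'])
grab('wrist','w4');grab('scene','s4');grab('top','t4')
r=R.from_euler('z',-4.85,degrees=True).as_matrix(); t=R.from_euler('x',.44).as_matrix()
P=[[x,y,z] for z in(0,28) for x,y in((-23,-67),(23,-67),(23,73),(-23,73))]
W=np.array([[.5145,.236,0]]*8)+np.array([r@(t@p+[0,-3,33])/1000 for p in P])
def draw(f):
    img=cv2.imread(f'pics/{f}.png')
    for k in (0,4): cv2.polylines(img,[pix(f,W[k:k+4]).round().astype(int).reshape(-1,1,2)],True,(0,0,255) if k else (0,255,0),1)
    return img
a=draw('w4');b=cv2.resize(draw('s4')[190:310,240:360],None,fx=3.2,fy=3.2)
cv2.imwrite('pics/c4.png',np.hstack([a[:,100:512],b]))
E
```

```text
[0.51726998 0.2853277  0.17803948] 0.9915417880042935
```

View pics/c4.png

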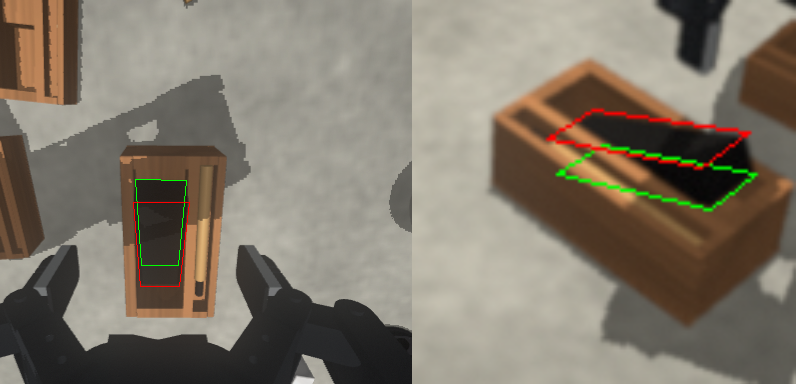

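Block model and picture agree: raised end at the top, around (135–187,180–203) in the wrist view. Descending to grip.

>>> jog_arm(
  rows=[
    [[0,0,35],[0,0,0],-1],
    [[0,1,35],[0,0,0],-1],
    [[0,0,20],[0,0,0],-0.2],
    [[0,0,7],[0,0,0],-0.2],
    [[0,0,4],[0,0,0],-0.2],
    [[0,0,0],[0,0,0],-0.2],
    [[0,0,0],[0,0,0],-0.2],
  ],
  newtons=80,
)

```text
clock: 6.95
position: [0.5197, 0.2848, 0.0785]
ee_rot: [0.736, 0.677, 0.001, 0.0]
contact_force: [-0.6, -0.3, 1.3]
width: 0.603
gripper_force: 0.0
```

>>> jog_arm(
  rows=[
    [[0,0,0],[0,0,0],1],
    [[0,0,0],[0,0,0],1],
    [[0,0,0],[0,0,0],1],
    [[0,0,0],[0,0,0],1],
    [[0,0,0],[0,0,0],1],
    [[0,0,0],[0,0,0],1],
  ],
  newtons=80,
)

```text
clock: 7.55
position: [0.5197, 0.2851, 0.0782]
ee_rot: [0.736, 0.677, 0.001, 0.001]
contact_force: [0.7, -0.6, 6.6]
width: 0.517
gripper_force: 83.8
```

>>> jog_arm(
  rows=[
    [[0,0,-5],[0,0,0],1],
    [[0,0,-10],[0,0,0],1],
    [[0,0,-10],[0,0,0],1],
    [[0,0,-15],[0,0,0],1],
    [[0,0,-20],[0,0,0],1],
    [[0,0,-20],[0,0,0],1],
    [[0,0,-20],[0,0,0],1],
    [[0,0,-20],[0,0,0],1],
    [[0,0,-20],[0,0,0],1],
    [[0,0,-10],[0,0,0],1],
    [[0,0,0],[0,0,0],1],
    [[0,0,0],[0,0,0],1],
  ],
)

```text
clock: 8.75
position: [0.5181, 0.2846, 0.2268]
ee_rot: [0.736, 0.677, -0.001, -0.0]
contact_force: [-0.1, -0.3, -2.8]
width: 0.52
gripper_force: 83.1
```

```bash
python3 - <<'E'
from h import *
s=env.read_state();print(s['position'],s['width'],s['gripper_force'],s['qpos'])
grab('wrist','w5');grab('scene','s5')
a=cv2.imread('pics/w5.png')[:,80:460];b=cv2.resize(cv2.imread('pics/s5.png')[150:310,220:390],None,fx=2.4,fy=2.4)
cv2.imwrite('pics/c5.png',np.hstack([a,b]))
E
```

```text
[0.51806864 0.28463348 0.22679986] 0.5200447402082238 83.14305067062378 [3.13385496e-01 5.03875749e-01 1.53859899e+00 2.37223058e-04
 1.10053550e+00 3.96701432e-01]
```

View pics/c5.png

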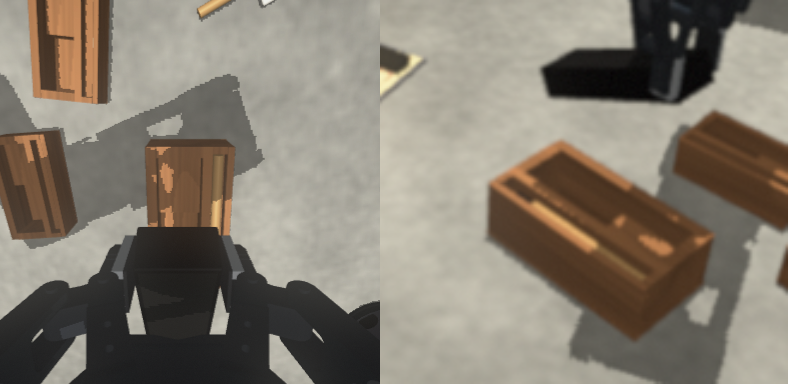

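Lifted clear, with the block held at its end. The wrist crop shows the end-face edges at about rows 227 and 268. Checking the tilt by projecting the model.

```bash
python3 - <<'E'
from h import *
d=np.load('pics/w5.npz');s=env.read_state();p=np.array([.5181,.2846,.2268])
M=R.from_quat(s['ee_rot']).as_matrix()
# block frame: y->tool x, x->tool y, z->-tool z
B=np.c_[M[:,1],M[:,0],-M[:,2]]
img0=cv2.imread('pics/w5.png');rows=[]
for th in (.2,.44,.65):
    # keep grasp reference (case y=49,z=78 tcp) : pivot (-3,33) at th=.44 ; rotate block about TCP/pad centre
    t0=R.from_euler('x',.44).as_matrix(); off0=np.array([0,-52,-45.])   # pivot rel TCP
    rot=R.from_euler('x',th-.44).as_matrix(); off=rot@(off0-[0,0,3])+[0,0,3]
    P=np.array([off+rot@t0@np.array(q) for q in [[-23,73,0],[23,73,0],[23,73,28],[-23,73,28],[23,-67,28],[-23,-67,28]]])
    uv=pix('w5',p+(P/1000)@B.T);print(th,uv.round().tolist())
    img=img0.copy();cv2.polylines(img,[uv[:4].round().astype(int).reshape(-1,1,2)],True,(0,0,255),1)
    cv2.polylines(img,[uv[[2,3,5,4]].round().astype(int).reshape(-1,1,2)],True,(0,255,0),1)
    rows.append(img[200:384,170:350])
cv2.imwrite('pics/c6.png',cv2.resize(np.hstack(rows),(800,272)))
E
```

```text
0.2 [[220.0, 233.0], [300.0, 233.0], [308.0, 269.0], [213.0, 269.0], [291.0, 409.0], [228.0, 409.0]]
0.44 [[219.0, 228.0], [302.0, 228.0], [308.0, 273.0], [213.0, 273.0], [287.0, 362.0], [231.0, 362.0]]
0.65 [[218.0, 225.0], [303.0, 225.0], [308.0, 276.0], [213.0, 277.0], [285.0, 326.0], [233.0, 326.0]]
```

View pics/c6.png

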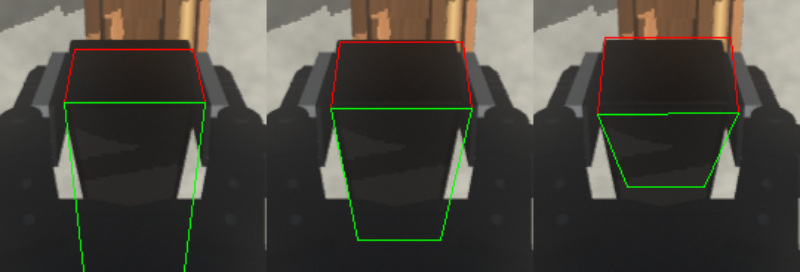

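The 0.44 rad model fits the picture, so the grasp is as planned. Turning, then carrying the block to the band.

>>> jog_arm(
  rows=[
    [[0,0,0],[0,0,-4],1],
    [[0,0,0],[0,0,-4.5],1],
    [[0,0,0],[0,0,-4],1],
    [[0,0,0],[0,0,-4],1],
    [[-10,-1,0],[0,0,0],1],
    [[-20,-2,0],[0,0,0],1],
    [[-30,-2,0],[0,0,0],1],
    [[-30,-2,0],[0,0,0],1],
    [[-30,-2,0],[0,0,0],1],
    [[-30,-3,0],[0,0,0],1],
    [[-30,-3,0],[0,0,0],1],
    [[-30,-3,0],[0,0,0],1],
  ],
)

```text
clock: 10.05
position: [0.5432, 0.0736, 0.2266]
ee_rot: [0.632, 0.775, -0.001, -0.001]
contact_force: [0.9, 1.1, -2.3]
width: 0.523
gripper_force: 83.1
```

>>> jog_arm(
  rows=[
    [[-30,-3,0],[0,0,0],1],
    [[-30,-3,0],[0,0,0],1],
    [[-30,-3,0],[0,0,0],1],
    [[-30,-2,0],[0,0,0],1],
    [[-30,-2,0],[0,0,0],1],
    [[-30,-2,0],[0,0,0],1],
    [[-15,0,0],[0,0,0],1],
    [[-5,0,0],[0,0,0],1],
    [[0,0,0],[0,0,0],1],
  ],
)

```text
clock: 10.95
position: [0.5694, -0.1234, 0.2268]
ee_rot: [0.632, 0.775, 0.0, -0.001]
contact_force: [0.1, 0.5, -2.1]
width: 0.519
gripper_force: 83.1
```

>>> jog_arm(
  rows=[
    [[0,0,0],[0,-4.2,0],1],
    [[0,0,0],[0,-4.2,0],1],
    [[0,0,0],[0,-4.2,0],1],
    [[0,0,0],[0,-4.2,0],1],
    [[0,0,0],[0,-4.2,0],1],
    [[0,0,0],[0,-4.2,0],1],
    [[0,0,0],[0,0,0],1],
    [[0,0,0],[0,0,0],1],
  ],
)

```text
clock: 11.75
position: [0.5695, -0.1217, 0.2271]
ee_rot: [0.615, 0.758, -0.137, 0.168]
contact_force: [0.4, -0.1, -2.5]
width: 0.516
gripper_force: 83.2
```

```bash
cat > e.py <<'E'
from h import *
import sys
n=sys.argv[1]
s=env.read_state();M=R.from_quat(s['ee_rot']).as_matrix();p=s['position']
print(p,s['width'],s['gripper_force'],s['contact_force'])
ct=np.array([-.0552,0,.031]); C=p+M@ct
t=np.deg2rad(25.2)
by=M@[np.cos(t),0,np.sin(t)]  # block y in tool frame
bz=M@[np.sin(t),0,-np.cos(t)]
print('centre',C,'by',by,'bz',bz)
tgt=np.array([.5818,-.188,.018+float(sys.argv[2])]); print('to go (tool mm)',(M.T@(tgt-C)*1000).round(1),'world',((tgt-C)*1000).round(1))
bx=np.cross(by,bz)
grab('scene',n)
img=cv2.imread(f'pics/{n}.png')
W=np.array([C+bx*x+by*y+bz*z for z in(-.014,.014) for x,y in((-.023,-.07),(.023,-.07),(.023,.07),(-.023,.07))])
for k in(0,4):cv2.polylines(img,[pix(n,W[k:k+4]).round().astype(int).reshape(-1,1,2)],True,(0,0,255) if k else (0,255,0),1)
cv2.imwrite(f'pics/{n}o.png',np.hstack([cv2.resize(img[60:240,110:290],None,fx=2.2,fy=2.2),cv2.resize(cv2.imread(f'pics/{n}.png')[60:240,110:290],None,fx=2.2,fy=2.2)]))
E
python3 e.py s6 .06
```

```text
[ 0.56950564 -0.12166443  0.22706325] 0.5159384239726191 83.15620422363281 [ 0.43912959 -0.06078878 -2.5122806 ]
centre [ 0.58244629 -0.18345898  0.22237142] by [-0.13146151  0.62552973 -0.76904514] bz [-0.15731086  0.75278419  0.63919422]
to go (tool mm) [ 57.3  -1.5 132.6] world [  -0.6   -4.5 -144.4]
```

View pics/s6o.png

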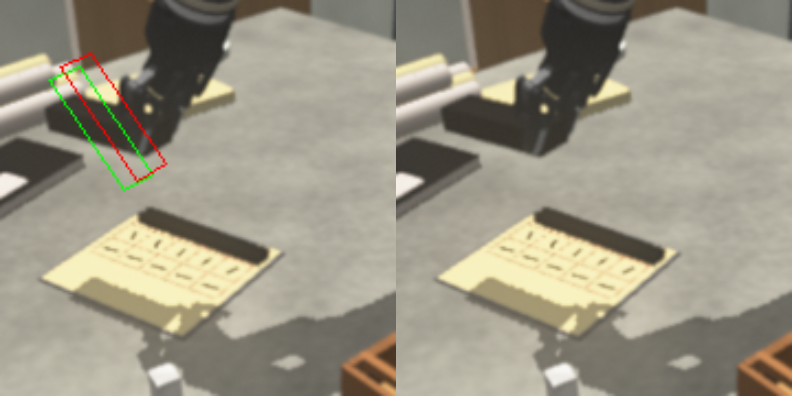

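The drawn block axes had a sign error; the picture itself shows the block about level over the sheet at (490,120). Fixing that and descending.

>>> jog_arm(
  rows=[
    [[5,0,11],[0,0,0],1],
    [[9.5,-0.3,22],[0,0,0],1],
    [[9.5,-0.3,22],[0,0,0],1],
    [[9.5,-0.3,22],[0,0,0],1],
    [[9.5,-0.3,22],[0,0,0],1],
    [[9.5,-0.3,22],[0,0,0],1],
    [[5,0,11],[0,0,0],1],
    [[0,0,0],[0,0,0],1],
    [[0,0,0],[0,0,0],1],
  ],
)

```text
clock: 12.7
position: [0.5696, -0.1282, 0.0836]
ee_rot: [0.616, 0.757, -0.138, 0.169]
contact_force: [0.6, -1.1, -1.8]
width: 0.516
gripper_force: 83.0
```

```bash
sed -i 's/0,np.sin(t)\]  #/0,-np.sin(t)]  #/; s/bz=M@\[np.sin(t)/bz=M@[-np.sin(t)/' e.py; python3 e.py s7 0
```

```text
[ 0.56959906 -0.12819347  0.08360381] 0.5158397337838718 83.04083347320557 [ 0.59527536 -1.07487976 -1.79799339]
centre [ 0.58241286 -0.19002615  0.07906883] by [-2.02886459e-01  9.79202252e-01 -1.84342447e-04] bz [-5.31253012e-04  7.81844386e-05  9.99999856e-01]
to go (tool mm) [27.9 -0.2 54.4] world [ -0.6   2.  -61.1]
```

View pics/s7o.png

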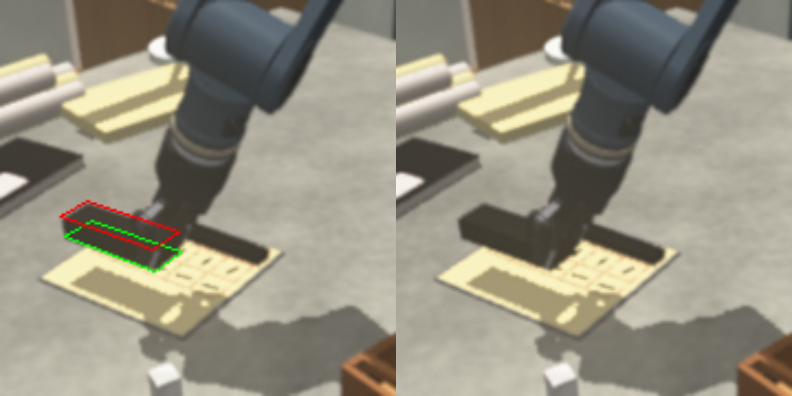

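The model outline matches the held block, which is level. Lowering to contact.

>>> jog_arm(
  rows=[
    [[4.5,0,9],[0,0,0],1],
    [[6,0,12],[0,0,0],1],
    [[6,0,12],[0,0,0],1],
    [[4.5,0,9],[0,0,0],1],
    [[1.7,0,3.6],[0,0,0],1],
    [[1.3,0,2.7],[0,0,0],1],
    [[0.9,0,1.8],[0,0,0],1],
    [[0.9,0,1.8],[0,0,0],1],
    [[0,0,0],[0,0,0],1],
  ],
)

```text
clock: 13.65
position: [0.569, -0.1266, 0.0256]
ee_rot: [0.616, 0.757, -0.138, 0.169]
contact_force: [-0.2, -0.1, -3.4]
width: 0.518
gripper_force: 83.1
```

>>> jog_arm(
  rows=[
    [[0.5,0,1],[0,0,0],1],
    [[0.5,0,1],[0,0,0],1],
    [[0,0,0],[0,0,0],1],
  ],
)

```text
clock: 13.95
position: [0.5691, -0.1265, 0.0235]
ee_rot: [0.616, 0.757, -0.138, 0.169]
contact_force: [-0.5, 0.6, -1.6]
width: 0.518
gripper_force: 83.4
```

>>> jog_arm(
  rows=[
    [[0.4,0,0.8],[0,0,0],1],
    [[0,0,0],[0,0,0],1],
  ],
)

```text
clock: 14.15
position: [0.5692, -0.1265, 0.0234]
ee_rot: [0.616, 0.757, -0.138, 0.17]
contact_force: [-1.0, 1.9, 4.1]
width: 0.52
gripper_force: 84.1
```

Contact. Releasing gently and backing off along the tool axis.

>>> jog_arm(
  rows=[
    [[0,0,0],[0,0,0],0],
    [[0,0,0],[0,0,0],-0.3],
    [[0,0,0],[0,0,0],-0.6],
    [[0,0,0],[0,0,0],-0.6],
    [[0,0,0],[0,0,0],-0.6],
    [[0,0,-5],[0,0,0],-0.6],
    [[0,0,-15],[0,0,0],-0.6],
    [[0,0,-30],[0,0,0],-0.6],
    [[0,0,-40],[0,0,0],-0.6],
    [[0,0,-30],[0,0,0],-0.6],
    [[0,0,0],[0,0,0],-0.6],
  ],
)

```text
clock: 15.25
position: [0.5604, -0.0751, 0.1348]
ee_rot: [0.616, 0.757, -0.136, 0.172]
contact_force: [0.4, 0.3, 0.2]
width: 0.799
gripper_force: 0.0
```

```bash
python3 - <<'E'
from h import *
grab('scene','s8');grab('wrist','w8')
W=lambda z,c:np.array([np.array([*c,z])+R.from_euler('z',11.7,degrees=True).as_matrix()@[x,y,0] for x,y in((-.023,-.07),(.023,-.07),(.023,.07),(-.023,.07))])
o=[]
for f in('s8','w8'):
    img=cv2.imread(f'pics/{f}.png')
    for z in(.004,.032):cv2.polylines(img,[pix(f,W(z,(.5818,-.188))).round().astype(int).reshape(-1,1,2)],True,(0,0,255),1)
    o.append(img)
cv2.imwrite('pics/c8.png',np.hstack([cv2.resize(o[0][130:230,110:250],(420,300)),cv2.resize(o[1],(380,285),interpolation=cv2.INTER_AREA) if 0 else cv2.copyMakeBorder(cv2.resize(o[1],(380,285)),0,15,0,0,0)]))
print(env.read_state()['position'],env.read_state()['contact_force'])
E
```

```text
[ 0.55874864 -0.07614308  0.13163956] [-0.569245   -0.28851129 -0.14344729]
```

View pics/c8.png

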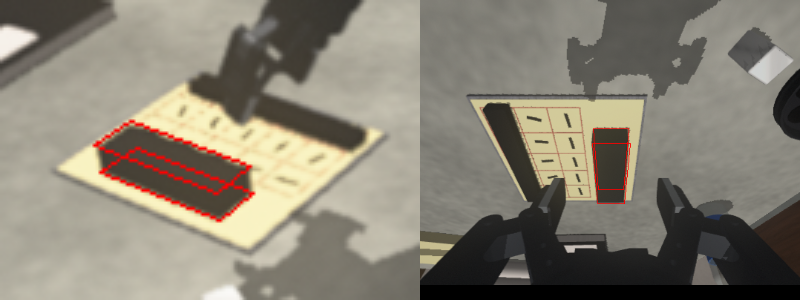

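The block lies flat, centred in the blank band and matching the drawn target, with the gripper clear of it.

```bash
python3 -c "
from plant import ticket
print(ticket.job_done())"
```

```text
the job is handed in; nothing more can be done
None
```

The paperweight was tipped up, lifted out and laid flat along the middle of the blank band, and the job was handed in at about 15 s; the last picture shows it on target and released, but no verdict came back.

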